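# Close the dessert case's heavy glass cover without a slam

## Robot

A 6-joint arm with a two-finger parallel gripper is mounted at the origin on the work surface. World frame = base frame: x ahead of the robot, y to its left, z up, the work surface at z = 0. Lengths are in m, angles in rad, forces in N, time in s.
With the tool pointing down it reaches from about 0.375 to 0.9 m from the base axis. Payload 3.1 kg.
Tool frame: the origin (TCP) lies at the very end of the fingers, on their centre line; the grasp point (between the pads) lies 19 mm behind it (grip_depth is the distance from the TCP to the grasp point, in m); z points along the fingers, y is the line along which they close (so a half turn about z gives the same grasp; the last joint's range is limited). The gripper opens to 85 mm and grips with 20 to 120 N. Pads are 22 mm wide; open, the fingers measure 114 mm over their backs; the gripper's body (76 mm by 85 mm) begins 54 mm behind the grasp point. The pads swing forward as they close: fully open they stand 13 mm farther back than shut.
Start: joints at [-1.321, 0.527, 1.433, -0, 1.181, -0.178], TCP at [0.259, -0.569, 0.231] pointing down, gripper open.
Joint ranges: [-3.08, 3.08], [-0.75, 2.2], [0.22, 2.44], [-1.43, 4.57], [0, 2.65], [-2.85, 2.85]. Speed limits (rad/s): [2.79, 2.79, 3.14, 3.14, 3.14, 3.14].

## Interface

Orientations are given as a unit quaternion [x, y, z, w].
In Python, from station import * gives the robot as it stands.
- The arm moves only by the tool apply_moves, never from a script. Its argument "plan" is a list of rows, each a list of 7 numbers: the shift along the tool's x, y, z in m, then the turn, a rotation vector about the tool's x, y, z in rad, then the gripper command: -1 is fully open, 1 is shut, values between are in proportion. In form: [[dx, dy, dz, wx, wy, wz, jaw], ...]. A call has 1 to 8 rows; each row shifts and turns the commanded pose from where the row before left it, along the tool's axes as they then stand; what a row does not reach is not made up. A row lasts 1/8 s, in which the tool goes at most 62.5 mm and 10.7 degrees, less where a joint would pass 70% of its speed; a pose out of reach is approached as far as the arm can. A call is refused whole if a number of a shift passes 0.0625 or a number of a turn 0.188, either way. A call with a gripper value outside its range is refused whole. The fingers move at their own pace and stop on an object; "force" is the grip in N (left out, the last holds). Time passes only in rows, so rows that do not move let the fingers close. It gives the time, the measured TCP pose, the force, the opening and the grip force at its end, in the units of the state.
- sense(): the state, without advancing time (a new reading comes with each control period).
- snapshot(name): name is "scene" or "top"; returns the picture (480x640x3 uint8, red, green, blue); there is no depth.
- calibration(name): a dict with "camera_matrix" (3x3 intrinsics, pixels), "R" (3x3) and "t" (3): a world point X has camera coordinates R X + t. Camera axes: x right, y down, z forward; pixel columns grow to the right and rows downward; lengths in m; the calibration is good to about 2 mm. A picture is of the moment at which its call begins. calibration takes no time and is no camera call.
- sign_off(): hands the job in; it is judged then, once.
The state is a dict: "t": time; "q": joint angles; "qd": joint speeds; "tau": joint torques, N m; "tcp_pos": TCP position; "tool_rot": TCP orientation; "force": force on the tool from outside, world axes, zero at the start; "ft_torque": the same for the moment, N m; "finger_gap": opening from 0.0 (shut) to 1.0 (fully open); "gripper_force": force on a finger pad.
Only numpy, scipy, OpenCV 4.12 (cv2) and the standard library are available. Lean on these libraries where they do the work, as an engineer would, in place of code of your own. Each camera call takes 0.05 s, during which the arm holds its last target. There are 200 camera calls.

## Task

Close the dessert case: push its heavy glass cover over from where it stands open and lower it all the way under control, so that it never drops or slams, then press its front rail down until the sprung catch snaps and the cover stays fully shut on its bumpers by itself. Never load the cover with more than 30 N, a squeeze on the rail included (so guide it with loose fingers, unclamped), and leave the paper cup, the candy jar and the bowl where they are.

Things in the scene. Friction and masses are not known exactly. Their poses are not given: they have to be found in the camera images.
- case: White open-topped metal dessert case fixed to the table, 170 mm deep (its x), 240 mm wide (its y), 75 mm high. Origin: centre of its underside, on the table. Its x axis points to its back, where the cover is hinged; it stands side-on to the robot, back to the robot's left, front to the right (yaw 1.15 to 1.9). The hinge axis is parallel to its y, at x = +85 mm, z = 77 mm in its frame.
- cover (a joint): Angle of the cover, rad: 0 = level, 1.57 = upright, 1.85 = back stop. It starts between 1.45 and 1.72 and weighs about 0.9 kg (up to 30 percent more or less). Its hinge is a little stiff: within about 0.15 rad of upright it stays by itself; further down it falls by itself, pulling at the rail with up to 3 to 6 N when flat. Fully shut it stands between 0 and 0.08, see catch.
- panel (a point): Centre of the cover's outer face: glass in a flat aluminium frame, 172 mm from hinge to front edge, 240 mm wide, 12 mm thick, its underside in the plane of the hinge axis (77 mm high). The frame turns with the cover: x to the hinge, y along the hinge, z out of the outer face (up when shut). It breaks above 30 N from the robot (both fingers' forces added, so a firm grip is too much).
- rail (a point): Centre of the round steel rail along the cover's front: 12 mm bar parallel to the hinge, 160 mm long, on two side arms, leaving a gap of 34 x 148 mm to the panel's edge. On the rail's axis, 212 mm from the hinge along the cover, 6 mm to its outer side. Frame turns with the cover as for panel. Shut: 83 to 100 mm high, 40 mm in front of the case, free below. Upright: on top, 290 mm high.
- catch (a point): Middle of the case's front wall, top edge. Inside it a sprung steel roller and two rubber bumpers sit on a slide set to a different, unmeasured height each time. The cover let down gently rests ajar on the roller, at 0.07 to 0.15 rad; 8 to 20 N down on the rail forces it past; 10 to 16 mm lower at the rail it snaps and is held on the hard bumpers (shut, 0 to 0.08 rad).
- paper_cup: Bystander: loose open paper cup 72 mm across, 90 mm high, origin at the centre of its underside.
- candy_jar: Bystander: loose clear jar with a brass-coloured lid, 70 mm across, 96 mm high, origin at the centre of its underside.
- bowl: Bystander: loose white bowl 100 mm across, 40 mm high, origin at the centre of its underside.

How it is judged:
By the outcome, as a careful person would: the job done as asked, in the order asked, and still so for the second after the job is handed in, with the robot touching nothing.
It also fails if it takes over 72 s, if anything falls off the work surface, if the arm or the gripper's body presses on something with over 40 N, if the wrist force passes 120 N, or if a joint passes its speed limit or range.

## Working session

There is one attempt and no reset: what is moved stays moved. The work goes in short steps, Python scripts to look and compute and a tool call to move; the robot and the scene stay as the last step left them, time stands still between calls to the robot, and variables do not carry over. Pictures are saved under pics/ and viewed, at most 10 in all, crops included, and the job is handed in when it is done.

Besides the shell and the picture viewer there is one more tool, called after ">>>" by a JSON object that holds its "method" and its "body". apply_moves: Moves the arm, as the interface text tells. Its arguments: {"type":"object","properties":{"plan":{"type":"array"},"force":{"type":"number"}},"required":["plan"]}

```bash
mkdir -p pics; ls
python3 - <<'E'
from station import *
import cv2,numpy as np
for n in("scene","top"):
    cv2.imwrite(f"pics/{n}0.png",snapshot(n)[:,:,::-1]); c=calibration(n); print(n,np.round(c["camera_matrix"],1).tolist(),"C",np.round(-c["R"].T@c["t"],3),np.round(c["R"],3).tolist())
s=sense();print(s)
E
```

```text
pics
scene [[557.1, 0.0, 311.8], [0.0, 557.1, 241.8], [0.0, 0.0, 1.0]] C [ 1.279 -0.104  0.529] [[0.256, 0.967, -0.001], [0.509, -0.136, -0.85], [-0.822, 0.217, -0.527]]
top [[463.2, 0.0, 313.2], [0.0, 463.2, 244.9], [0.0, 0.0, 1.0]] C [0.421 0.067 0.853] [[0.011, -1.0, -0.007], [-0.979, -0.009, -0.205], [0.205, 0.009, -0.979]]
{'t': 0.1, 'q': array([-1.32150671e+00,  5.28361888e-01,  1.43379644e+00, -9.92890789e-06,
        1.18140694e+00, -1.78540207e-01]), 'qd': array([-0.00075818, -0.00177573, -0.00217222,  0.00128262,  0.00045422,
        0.00010774]), 'tau': array([-4.44195357e-04, -4.43304884e+01, -1.78586537e+01, -2.48854149e-04,
        3.89876237e-03, -4.95682428e-06]), 'tcp_pos': array([ 0.25914754, -0.56802033,  0.23043135]), 'tool_rot': array([ 9.77206443e-01,  2.12288940e-01, -3.94710906e-05, -9.85526478e-04]), 'force': array([ 0.4775207 ,  0.5187295 , -0.26889448]), 'ft_torque': array([-0.01038911, -0.01339039,  0.01195559]), 'gripper_force': 0.0, 'finger_gap': 1.0017359304053985}
```

View pics/scene0.png

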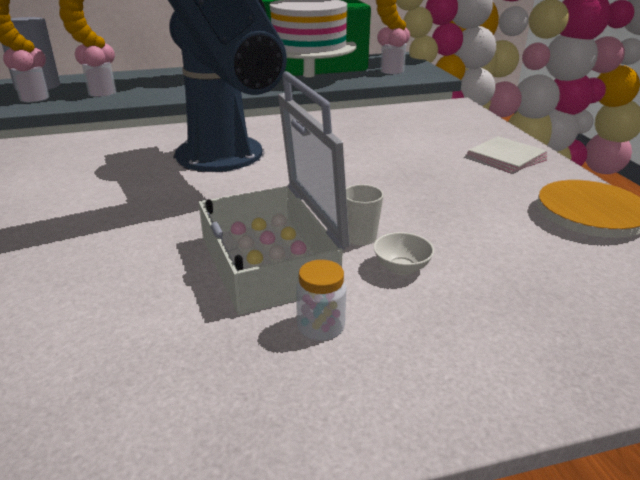

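View pics/top0.png

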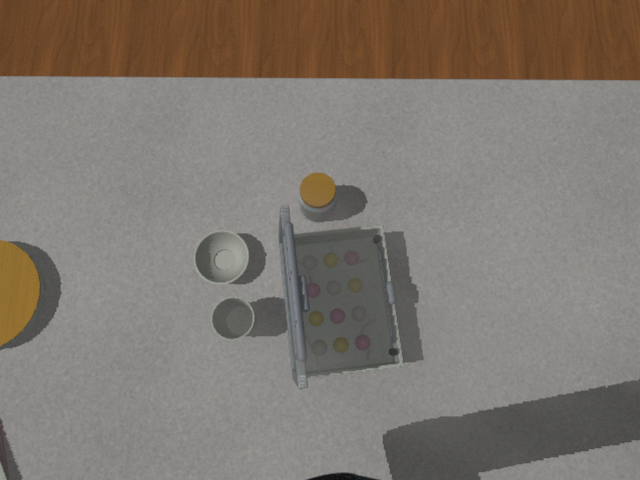

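Run:
```python
import cv2,numpy as np
a=cv2.imread("pics/top0.png")[195:395,265:415]; b=cv2.imread("pics/scene0.png")[60:310,190:360]
cv2.imwrite("pics/c1.png",np.hstack([cv2.resize(a,(450,600),interpolation=cv2.INTER_CUBIC),cv2.resize(b,(340,500)).copy().__class__((0,)) if 0 else cv2.copyMakeBorder(cv2.resize(b,(340,500),interpolation=cv2.INTER_CUBIC),0,100,0,0,cv2.BORDER_CONSTANT)]))
```

```text
(no output)
```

View pics/c1.png

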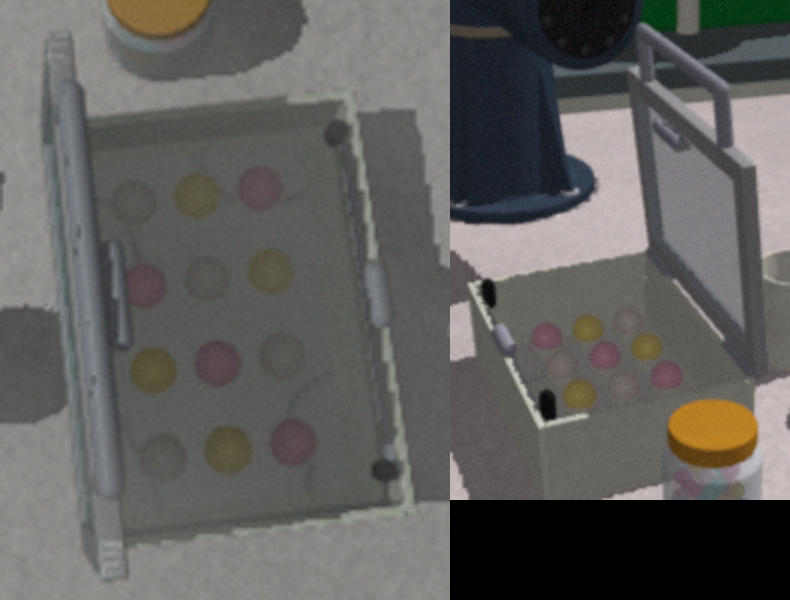

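```bash
cat > h.py <<'E'
import numpy as np
from station import *
def ray(n,p):
    c=calibration(n);R,t=np.array(c["R"]),np.array(c["t"]);d=R.T@np.linalg.solve(c["camera_matrix"],[p[0],p[1],1]);return -R.T@t,d
def plane(n,p,z):
    o,d=ray(n,p);return o+d*(z-o[2])/d[2]
def tri(p,q):
    o1,d1=ray("top",p);o2,d2=ray("scene",q);d1/=np.linalg.norm(d1);d2/=np.linalg.norm(d2)
    s=np.linalg.lstsq(np.c_[d1,-d2],o2-o1,rcond=None)[0];a,b=o1+d1*s[0],o2+d2*s[1];return (a+b)/2,np.linalg.norm(a-b)
E
python3 - <<'E'
from h import *
import cv2
np.set_printoptions(precision=4,suppress=True)
f=plane("top",(382.3,225.7),.075);n=plane("top",(402,365.7),.075)
print("front",f,n,np.linalg.norm(f-n))
f2=plane("scene",(189+.5*0+ (472-450)/2+.5,60+285/2),.075);n2=plane("scene",(190+(542-450)/2,60+424/2),.075);print("scene front near/far robot",f2,n2,np.linalg.norm(f2-n2))
y=(f-n)/np.linalg.norm(f-n); b=np.array([-y[1],y[0],0]) # left of outward dir
yaw=np.arctan2(b[1],b[0]);print("yaw",yaw,"back",b)
mid=(f+n)/2; hinge=mid+b*.17;hinge[2]=.077;print("mid",mid,"hinge",hinge,"center",mid+b*.085)
for zz in(.285,.29): print("rail",plane("top",(289,224.3),zz),plane("top",(300.7,358.3),zz))
for p,q in(((289,224.3),(328,107)),((300.7,358.3),(287.5,77.5))): print("tri",*tri(p,q))
for nm,p,z in(("jar",(318,188),.096),("bowl",(222,258),.04),("cup",(233,317),.09)):print(nm,plane("top",p,z))
m=sum(plane("top",p,.288) for p in((289,224.3),(300.7,358.3)))/2; r=m-hinge; print("rail mid",m,"along b",r@b,"along y",r@y)
E
```

```text
front [ 0.6185 -0.0452  0.075 ] [ 0.3843 -0.0725  0.075 ] 0.2357735923888651
scene front near/far robot [ 0.3943 -0.0716  0.075 ] [ 0.6216 -0.0423  0.075 ] 0.22924002139104915
yaw 1.6869122897544113 back [-0.1159  0.9933  0.    ]
mid [ 0.5014 -0.0589  0.075 ] hinge [0.4817 0.11   0.077 ] center [0.4915 0.0255 0.075 ]
rail [0.5658 0.1029 0.285 ] [0.4014 0.0854 0.285 ]
rail [0.5646 0.1026 0.29  ] [0.4015 0.0853 0.29  ]
tri [0.5664 0.1049 0.2851] 0.004249875779836895
tri [0.4015 0.0865 0.2829] 0.0021608661222927645
jar [0.6787 0.0665 0.096 ]
bowl [0.5654 0.2367 0.04  ]
cup [0.459  0.2033 0.09  ]
rail mid [0.4833 0.094  0.288 ] along b -0.016024907169534645 along y -0.0002893029024819097
```

```bash
cat >> h.py <<'E'
from scipy.spatial.transform import Rotation as Ro, Slerp
b=np.array([-.1159,.9933,0]);H=np.array([.4817,.110,.077])
R0=Ro.from_matrix(np.c_[np.array([.9933,.1159,0]),-b,[0,0,-1.]])   # tool x,y,z: hinge axis, front, down
def tilt(p): return R0*Ro.from_rotvec([p,0,0])
def railpt(th): return H-b*(.212*np.cos(th)-.006*np.sin(th))+np.array([0,0,1])*(.212*np.sin(th)+.006*np.cos(th))
def rows(p0,r0,wps):
    "wps: list of (pos,rot,n)"
    for p1,r1,n in wps:
        d=(r0.inv()*r1).as_rotvec()
        for i in range(n):
            sh=r0.inv().apply((p1-p0)/n if i==0 else step); step=(p1-p0)/n
            print(np.round(sh,4).tolist(),np.round(d/n,4).tolist()); r0=r0*Ro.from_rotvec(d/n)
        p0=p1;r0=r1
def now():
    s=sense();np.set_printoptions(precision=4,suppress=True)
    r=Ro.from_quat(s["tool_rot"]);e=(R0.inv()*r).as_rotvec();print("t",s["t"],"p",s["tcp_pos"],"rotvsR0",e,"F",s["force"],"gap",s["finger_gap"],"gf",s["gripper_force"],"q",s["q"]);return s["tcp_pos"],r
E
python3 - <<'E'
from h import *
p,r=now()
rows(p,r,[(np.array([.51,-.2,.2]),tilt(0),8),(np.array([.51,-.2,.15]),tilt(1.05),7)])
for t in(1.47,.1,0):print(t,railpt(t))
E
```

```text
t 0.1 p [ 0.2591 -0.568   0.2304] rotvsR0 [ 0.002   0.     -0.3117] F [ 0.4775  0.5187 -0.2689] gap 1.0017359304053985 gf 0.0 q [-1.3215  0.5284  1.4338 -0.      1.1814 -0.1785]
[0.0476, -0.0288, 0.0039] [-0.0002, -0.0, 0.039]
[0.0465, -0.0307, 0.0039] [-0.0002, -0.0, 0.039]
[0.0452, -0.0325, 0.0039] [-0.0002, -0.0, 0.039]
[0.0439, -0.0342, 0.0039] [-0.0002, -0.0, 0.039]
[0.0426, -0.0359, 0.0038] [-0.0002, -0.0, 0.039]
[0.0411, -0.0375, 0.0038] [-0.0002, -0.0, 0.039]
[0.0396, -0.0391, 0.0038] [-0.0002, -0.0, 0.039]
[0.0381, -0.0406, 0.0038] [-0.0002, -0.0, 0.039]
[0.0, 0.0, 0.0071] [0.15, 0.0, 0.0]
[0.0, 0.0011, 0.0071] [0.15, 0.0, 0.0]
[0.0, 0.0021, 0.0068] [0.15, 0.0, 0.0]
[0.0, 0.0031, 0.0064] [0.15, 0.0, 0.0]
[0.0, 0.004, 0.0059] [0.15, 0.0, 0.0]
[-0.0, 0.0049, 0.0052] [0.15, 0.0, 0.0]
[-0.0, 0.0056, 0.0044] [0.15, 0.0, 0.0]
1.47 [0.4835 0.0947 0.2885]
0.1 [ 0.5061 -0.0989  0.1041]
0 [ 0.5063 -0.1006  0.083 ]
```

>>> {"method": "apply_moves", "body": {"plan": [[0.0476,-0.0288,0.004,0,0,0.039,0.2],[0.0465,-0.0307,0.004,0,0,0.039,0.2],[0.0452,-0.0325,0.004,0,0,0.039,0.2],[0.0439,-0.0342,0.004,0,0,0.039,0.2],[0.0426,-0.0359,0.004,0,0,0.039,0.2],[0.0411,-0.0375,0.004,0,0,0.039,0.2],[0.0396,-0.0391,0.004,0,0,0.039,0.2],[0.0381,-0.0406,0.004,0,0,0.039,0.2]], "force": 20}}

```text
t: 1.1
tcp_pos: [0.5109, -0.199, 0.1989]
tool_rot: [0.998, 0.057, -0.0, -0.0]
force: [1.0, -0.4, -0.4]
finger_gap: 0.401
gripper_force: 0.0
```

>>> {"method": "apply_moves", "body": {"plan": [[0,0,0.007,0.15,0,0,0.2],[0,0.001,0.007,0.15,0,0,0.2],[0,0.002,0.007,0.15,0,0,0.2],[0,0.003,0.006,0.15,0,0,0.2],[0,0.004,0.006,0.15,0,0,0.2],[0,0.005,0.005,0.15,0,0,0.2],[0,0.006,0.004,0.15,0,0,0.2]]}}

```text
t: 1.98
tcp_pos: [0.5103, -0.2019, 0.1494]
tool_rot: [0.863, 0.05, -0.029, -0.502]
force: [-0.6, -0.3, 0.6]
finger_gap: 0.4
gripper_force: 0.0
```

Run:
```python
from h import *
now()
```

```text
t 1.975 p [ 0.5103 -0.2019  0.1494] rotvsR0 [1.0542 0.0009 0.0007] F [-0.5963 -0.3144  0.5997] gap 0.4001582597465302 gf 0.0 q [-0.8611  0.918   1.3345  0.527   1.8214  0.4653]
```

Run:
```python
from h import *
p,r=now();T=railpt(1.47)
rows(p,r,[(np.array([.505,-.15,.34]),tilt(.3),6),(T+[0,0,.055],tilt(0),6)])
```

```text
t 1.975 p [ 0.5103 -0.2019  0.1494] rotvsR0 [1.0542 0.0009 0.0007] F [-0.5963 -0.3144  0.5997] gap 0.4001582597465302 gf 0.0 q [-0.8611  0.918   1.3345  0.527   1.8214  0.4653]
[0.0001, -0.0319, -0.0081] [-0.1257, -0.0002, -0.0001]
[0.0001, -0.0307, -0.0121] [-0.1257, -0.0002, -0.0001]
[0.0001, -0.0289, -0.0158] [-0.1257, -0.0002, -0.0001]
[0.0001, -0.0267, -0.0193] [-0.1257, -0.0002, -0.0001]
[0.0001, -0.0241, -0.0225] [-0.1257, -0.0002, -0.0001]
[0.0001, -0.021, -0.0253] [-0.1257, -0.0002, -0.0001]
[0.0012, -0.0393, 0.0115] [-0.05, 0.0, 0.0]
[0.0012, -0.0398, 0.0096] [-0.05, 0.0, 0.0]
[0.0012, -0.0402, 0.0076] [-0.05, 0.0, 0.0]
[0.0012, -0.0406, 0.0055] [-0.05, 0.0, 0.0]
[0.0012, -0.0408, 0.0035] [-0.05, 0.0, 0.0]
[0.0012, -0.0409, 0.0015] [-0.05, 0.0, 0.0]
```

>>> {"method": "apply_moves", "body": {"plan": [[0,-0.032,-0.008,-0.126,0,0,0.2],[0,-0.031,-0.012,-0.126,0,0,0.2],[0,-0.029,-0.016,-0.126,0,0,0.2],[0,-0.027,-0.019,-0.126,0,0,0.2],[0,-0.024,-0.022,-0.126,0,0,0.2],[0,-0.021,-0.025,-0.126,0,0,0.2]]}}

```text
t: 2.72
tcp_pos: [0.5038, -0.1472, 0.3408]
tool_rot: [0.988, 0.057, -0.008, -0.144]
force: [0.5, -0.2, -0.5]
finger_gap: 0.401
gripper_force: 0.0
```

>>> {"method": "apply_moves", "body": {"plan": [[0.001,-0.039,0.011,-0.05,0,0,0.2],[0.001,-0.04,0.01,-0.05,0,0,0.2],[0.001,-0.04,0.008,-0.05,0,0,0.2],[0.001,-0.04,0.006,-0.05,0,0,0.2],[0.001,-0.04,0.004,-0.05,0,0,0.2],[0.001,-0.041,0.002,-0.05,0,0,0.2],[0,0,0,0,0,0,0.2]]}}

```text
t: 3.6
tcp_pos: [0.4804, 0.0991, 0.3395]
tool_rot: [0.998, 0.061, -0.0, 0.003]
force: [-0.6, -1.4, -0.3]
finger_gap: 0.401
gripper_force: 0.0
```

Run:
```python
from h import *
import cv2
p,r=now();print(p-railpt(1.47))
a=cv2.resize(snapshot("top")[170:400,215:445,::-1],(460,460));c=cv2.resize(snapshot("scene")[10:260,200:370,::-1],(340,500))
cv2.imwrite("pics/c2.png",np.hstack([cv2.copyMakeBorder(a,0,40,0,0,cv2.BORDER_CONSTANT),c]))
```

```text
t 3.6 p [0.4804 0.0991 0.3395] rotvsR0 [-0.0053 -0.001  -0.0058] F [-0.616  -1.3513 -0.2947] gap 0.4007031844089396 gf 0.0 q [-0.0215  0.2219  1.6108 -0.0056  1.3092  1.4287]
[-0.0031  0.0043  0.0509]
```

View pics/c2.png

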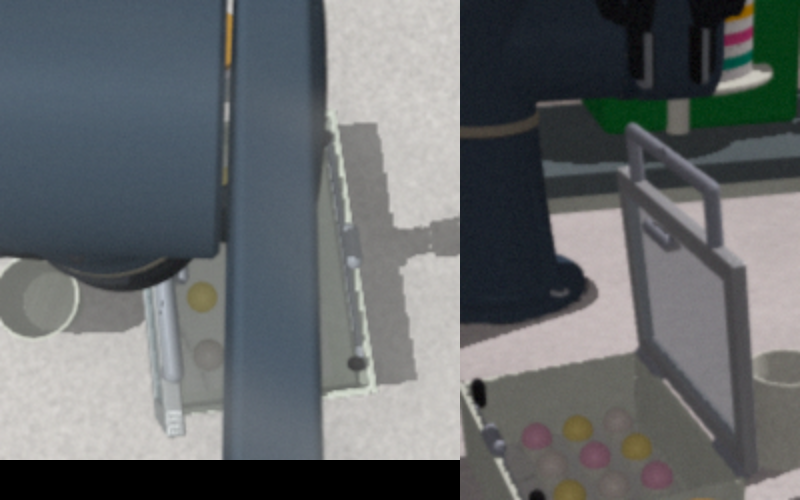

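Fingers straddle the rail's middle from above (pads at crop (647,57) and (703,55), rail at about (670,160)). Going down around it.

>>> {"method": "apply_moves", "body": {"plan": [[0.003,0.004,0.014,0.005,0,0.006,0.2],[0,0,0.015,0,0,0,0.2],[0,0,0.014,0,0,0,0.2],[0,0,0.014,0,0,0,0.2],[0,0,0.014,0,0,0,0.2],[0,0,0,0,0,0,0.2]]}}

```text
t: 4.45
tcp_pos: [0.4844, 0.092, 0.2674]
tool_rot: [0.998, 0.055, -0.001, 0.0]
force: [0.4, -0.2, 0.1]
finger_gap: 0.401
gripper_force: 0.0
```

Run:
```python
from h import *
import cv2
p,r=now();print(p-railpt(1.47))
c=cv2.resize(snapshot("scene")[50:175,240:380,::-1],(560,500),interpolation=cv2.INTER_CUBIC)
cv2.imwrite("pics/c3.png",c)
```

```text
t 4.45 p [0.4844 0.092  0.2674] rotvsR0 [-0.0005 -0.003   0.0066] F [ 0.4012 -0.173   0.0638] gap 0.4014483537415403 gf 0.0 q [-0.0388  0.3046  1.7094 -0.0011  1.1305  1.4229]
[ 0.0009 -0.0028 -0.0211]
```

View pics/c3.png

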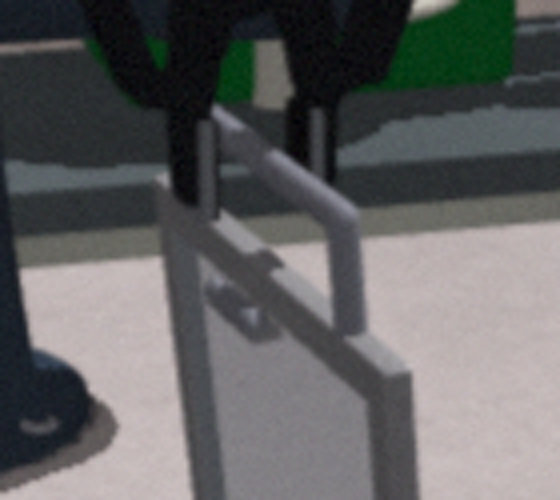

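>>> {"method": "apply_moves", "body": {"plan": [[0,-0.002,0,0,0,0,0.4],[0,0,0,0,0,0,0.5],[0,0,0,0,0,0,0.5]]}}

```text
t: 4.88
tcp_pos: [0.4852, 0.0942, 0.2692]
tool_rot: [0.998, 0.055, 0.001, 0.001]
force: [-0.9, -0.3, 0.1]
finger_gap: 0.249
gripper_force: 0.0
```

```bash
cat >> h.py <<'E'
def arc(ths,k=.7,dep=.02,y=0.,x=0.):
    p,r=now(); out=[]
    for th in ths:
        f=min(max(k*(1.53-th),0),1.15);R=tilt(f);out.append((railpt(th)+R.apply([x,y,dep]),R,1))
    rows(p,r,out)
E
python3 - <<'E'
from h import *
arc(1.47-np.arange(1,9)*.025)
print();arc(1.27-np.arange(1,9)*.03)
E
```

```text
t 4.875 p [0.4852 0.0942 0.2692] rotvsR0 [-0.0012  0.001   0.0061] F [-0.8927 -0.3101  0.0897] gap 0.24946357288937865 gf 0.0 q [-0.0341  0.3025  1.7069 -0.0011  1.1311  1.4271]
[-0.0016, 0.0034, 0.0011] [0.0607, -0.0012, -0.006]
[0.0, 0.0049, 0.0003] [0.0175, 0.0, -0.0]
[-0.0, 0.0049, 0.0003] [0.0175, 0.0, -0.0]
[0.0, 0.0049, 0.0003] [0.0175, 0.0, 0.0]
[-0.0, 0.0049, 0.0004] [0.0175, -0.0, 0.0]
[0.0, 0.0049, 0.0004] [0.0175, 0.0, 0.0]
[0.0, 0.0049, 0.0005] [0.0175, -0.0, 0.0]
[-0.0, 0.0049, 0.0005] [0.0175, 0.0, 0.0]

t 4.875 p [0.4852 0.0942 0.2692] rotvsR0 [-0.0012  0.001   0.0061] F [-0.8927 -0.3101  0.0897] gap 0.24946357288937865 gf 0.0 q [-0.0341  0.3025  1.7069 -0.0011  1.1311  1.4271]
[-0.0014, 0.0431, 0.0094] [0.2042, -0.0016, -0.0059]
[0.0, 0.0059, 0.0007] [0.021, -0.0, 0.0]
[-0.0, 0.0059, 0.0008] [0.021, -0.0, 0.0]
[-0.0, 0.0059, 0.0008] [0.021, 0.0, 0.0]
[0.0, 0.0059, 0.0009] [0.021, 0.0, -0.0]
[-0.0, 0.0059, 0.0009] [0.021, 0.0, 0.0]
[-0.0, 0.0059, 0.001] [0.021, 0.0, 0.0]
[0.0, 0.0059, 0.0011] [0.021, -0.0, -0.0]
```

>>> {"method": "apply_moves", "body": {"plan": [[-0.001,0.003,0.001,0.03,0,-0.006,0.5],[0,0.003,0.001,0.03,0,0,0.5],[0,0.004,0,0.018,0,0,0.5],[0,0.005,0,0.018,0,0,0.5],[0,0.005,0,0.018,0,0,0.5],[0,0.005,0.001,0.018,0,0,0.5],[0,0.005,0,0.018,0,0,0.5]]}}

```text
t: 5.75
tcp_pos: [0.4875, 0.064, 0.2633]
tool_rot: [0.996, 0.058, -0.004, -0.075]
force: [-0.1, 1.0, -0.2]
finger_gap: 0.252
gripper_force: 0.3
```

Run:
```python
from h import *
arc(1.325-np.arange(1,9)*.025)
```

```text
t 5.75 p [0.4875 0.064  0.2633] rotvsR0 [0.15   0.0002 0.0004] F [-0.1038  1.0488 -0.2373] gap 0.25239182606936494 gf 0.2961722854524851 q [-0.1866  0.3126  1.7213  0.1565  1.1571  1.2019]
[-0.0004, 0.0014, -0.0] [0.011, -0.0002, -0.0004]
[0.0, 0.0049, 0.0005] [0.0175, 0.0, 0.0]
[0.0, 0.0049, 0.0005] [0.0175, 0.0, -0.0]
[-0.0, 0.0049, 0.0006] [0.0175, -0.0, 0.0]
[-0.0, 0.0049, 0.0006] [0.0175, -0.0, 0.0]
[0.0, 0.0049, 0.0007] [0.0175, 0.0, 0.0]
[-0.0, 0.0049, 0.0007] [0.0175, 0.0, 0.0]
[0.0, 0.0049, 0.0007] [0.0175, -0.0, 0.0]
```

>>> {"method": "apply_moves", "body": {"plan": [[0,0.003,0,0.015,0,0,0.57],[0,0.004,0,0.018,0,0,0.57],[0,0.005,0.001,0.018,0,0,0.57],[0,0.005,0,0.018,0,0,0.57],[0,0.005,0.001,0.018,0,0,0.57],[0,0.005,0.001,0.018,0,0,0.57],[0,0.005,0,0.018,0,0,0.57],[0,0.005,0.001,0.018,0,0,0.57]]}}

```text
t: 6.75
tcp_pos: [0.4916, 0.029, 0.2515]
tool_rot: [0.988, 0.057, -0.008, -0.145]
force: [0.3, -0.1, 0.9]
finger_gap: 0.217
gripper_force: 0.0
```

Run:
```python
from h import *
arc(1.15-np.arange(1,9)*.025)
```

```text
t 6.75 p [0.4916 0.029  0.2515] rotvsR0 [0.291  0.0004 0.0004] F [ 0.334  -0.1209  0.8765] gap 0.21674105479464267 gf 0.0 q [-0.3322  0.3556  1.7212  0.2806  1.207   1.0037]
[-0.0004, -0.0011, 0.0002] [-0.0075, -0.0004, -0.0003]
[0.0, 0.0049, 0.0008] [0.0175, 0.0, -0.0]
[-0.0, 0.0049, 0.0008] [0.0175, 0.0, 0.0]
[-0.0, 0.0049, 0.0008] [0.0175, -0.0, -0.0]
[0.0, 0.0049, 0.0009] [0.0175, 0.0, -0.0]
[0.0, 0.0049, 0.0009] [0.0175, -0.0, 0.0]
[-0.0, 0.0049, 0.001] [0.0175, 0.0, -0.0]
[0.0, 0.0049, 0.001] [0.0175, 0.0, 0.0]
```

>>> {"method": "apply_moves", "body": {"plan": [[0,0.005,0.001,0.018,0,0,0.57],[0,0.005,0.001,0.018,0,0,0.57],[0,0.005,0,0.018,0,0,0.57],[0,0.005,0.001,0.018,0,0,0.57],[0,0.005,0.001,0.018,0,0,0.57],[0,0.005,0.001,0.018,0,0,0.57],[0,0.005,0.001,0.018,0,0,0.57],[0,0.005,0.001,0.018,0,0,0.57]]}}

```text
t: 7.75
tcp_pos: [0.4957, -0.0057, 0.2311]
tool_rot: [0.975, 0.057, -0.012, -0.215]
force: [0.9, -0.8, -0.0]
finger_gap: 0.217
gripper_force: 0.5
```

Run:
```python
from h import *
arc(.925-np.arange(1,9)*.025)
```

```text
t 7.75 p [ 0.4957 -0.0057  0.2311] rotvsR0 [0.435  0.0006 0.0004] F [ 0.932  -0.7936 -0.0024] gap 0.21660220239649602 gf 0.46396153047680855 q [-0.4619  0.433   1.7092  0.379   1.2691  0.8297]
[-0.0005, 0.0028, 0.0013] [0.006, -0.0006, -0.0002]
[-0.0, 0.0048, 0.0011] [0.0175, 0.0, 0.0]
[0.0, 0.0048, 0.0012] [0.0175, 0.0, 0.0]
[0.0, 0.0048, 0.0012] [0.0175, -0.0, -0.0]
[-0.0, 0.0048, 0.0012] [0.0175, 0.0, -0.0]
[-0.0, 0.0048, 0.0013] [0.0175, 0.0, 0.0]
[0.0, 0.0048, 0.0013] [0.0175, 0.0, -0.0]
[-0.0, 0.0048, 0.0014] [0.0175, -0.0, 0.0]
```

>>> {"method": "apply_moves", "body": {"plan": [[0,0.004,0.001,0.014,0,0,0.57],[0,0.005,0.001,0.018,0,0,0.57],[0,0.005,0.001,0.018,0,0,0.57],[0,0.005,0.001,0.018,0,0,0.57],[0,0.005,0.001,0.018,0,0,0.57],[0,0.005,0.001,0.018,0,0,0.57],[0,0.005,0.002,0.018,0,0,0.57],[0,0.005,0.001,0.018,0,0,0.57]]}}

```text
t: 8.75
tcp_pos: [0.499, -0.0354, 0.2045]
tool_rot: [0.957, 0.055, -0.016, -0.283]
force: [0.0, -0.6, -1.6]
finger_gap: 0.217
gripper_force: 0.7
```

Run:
```python
from h import *
arc(.72-np.arange(1,9)*.025)
```

```text
t 8.75 p [ 0.499  -0.0354  0.2045] rotvsR0 [0.5753 0.0002 0.0005] F [ 0.0175 -0.6177 -1.5821] gap 0.21705736722521532 gf 0.6668156571686268 q [-0.5635  0.5326  1.6857  0.4505  1.3351  0.6922]
[-0.0003, 0.0034, 0.0024] [0.0092, -0.0003, -0.0004]
[-0.0, 0.0048, 0.0014] [0.0175, 0.0, 0.0]
[0.0, 0.0047, 0.0015] [0.0175, 0.0, -0.0]
[-0.0, 0.0047, 0.0015] [0.0175, 0.0, 0.0]
[0.0, 0.0047, 0.0016] [0.0175, 0.0, -0.0]
[-0.0, 0.0047, 0.0016] [0.0175, 0.0, 0.0]
[0.0, 0.0047, 0.0016] [0.0175, 0.0, 0.0]
[-0.0, 0.0047, 0.0017] [0.0175, 0.0, -0.0]
```

>>> {"method": "apply_moves", "body": {"plan": [[0,0.004,0.002,0.018,0,0,0.57],[0,0.005,0.002,0.018,0,0,0.57],[0,0.005,0.001,0.018,0,0,0.57],[0,0.005,0.002,0.018,0,0,0.57],[0,0.005,0.001,0.018,0,0,0.57],[0,0.005,0.002,0.018,0,0,0.57],[0,0.005,0.002,0.018,0,0,0.57],[0,0.005,0.002,0.018,0,0,0.57]]}}

```text
t: 9.75
tcp_pos: [0.5018, -0.0586, 0.1701]
tool_rot: [0.935, 0.054, -0.02, -0.351]
force: [0.6, -3.9, -0.9]
finger_gap: 0.214
gripper_force: 1.5
```

Run:
```python
from h import *
arc(.52-np.arange(1,9)*.025)
```

```text
t 9.75 p [ 0.5018 -0.0586  0.1701] rotvsR0 [0.7182 0.0006 0.0003] F [ 0.6339 -3.8788 -0.8683] gap 0.2144248676967835 gf 1.4756665751338005 q [-0.6409  0.6536  1.6532  0.5074  1.399   0.5784]
[-0.0005, 0.0018, 0.0011] [0.0063, -0.0007, -0.0001]
[-0.0, 0.0047, 0.0017] [0.0175, 0.0, 0.0]
[0.0, 0.0046, 0.0018] [0.0175, 0.0, -0.0]
[0.0, 0.0046, 0.0018] [0.0175, 0.0, 0.0]
[-0.0, 0.0046, 0.0019] [0.0175, 0.0, 0.0]
[-0.0, 0.0046, 0.0019] [0.0175, 0.0, -0.0]
[0.0, 0.0046, 0.0019] [0.0175, 0.0, 0.0]
[-0.0, 0.0046, 0.002] [0.0175, 0.0, -0.0]
```

>>> {"method": "apply_moves", "body": {"plan": [[0,0.004,0.001,0.018,0,0,0.57],[0,0.005,0.002,0.018,0,0,0.57],[0,0.004,0.002,0.018,0,0,0.57],[0,0.005,0.002,0.018,0,0,0.57],[0,0.005,0.002,0.018,0,0,0.57],[0,0.004,0.002,0.018,0,0,0.57],[0,0.005,0.002,0.018,0,0,0.57],[0,0.005,0.002,0.018,0,0,0.57]]}}

```text
t: 10.75
tcp_pos: [0.5035, -0.0735, 0.1334]
tool_rot: [0.907, 0.053, -0.024, -0.418]
force: [1.7, -1.9, -1.7]
finger_gap: 0.219
gripper_force: 1.5
```

Run:
```python
from h import *
arc(.31-np.arange(1,9)*.02)
```

```text
t 10.75 p [ 0.5035 -0.0735  0.1334] rotvsR0 [0.8634 0.0004 0.0004] F [ 1.6605 -1.9267 -1.7228] gap 0.21882102526863162 gf 1.4952967688441277 q [-0.6956  0.7827  1.6117  0.5542  1.4683  0.4895]
[-0.0004, 0.0031, 0.0008] [0.0046, -0.0005, -0.0002]
[0.0, 0.0036, 0.0016] [0.014, -0.0, 0.0]
[0.0, 0.0036, 0.0017] [0.014, 0.0, 0.0]
[-0.0, 0.0036, 0.0017] [0.014, -0.0, 0.0]
[0.0, 0.0036, 0.0017] [0.014, -0.0, 0.0]
[-0.0, 0.0036, 0.0017] [0.014, 0.0, -0.0]
[0.0, 0.0036, 0.0017] [0.014, 0.0, 0.0]
[0.0, 0.0036, 0.0018] [0.014, -0.0, 0.0]
```

>>> {"method": "apply_moves", "body": {"plan": [[0,0.003,0.001,0.012,0,0,0.57],[0,0.004,0.002,0.014,0,0,0.57],[0,0.004,0.002,0.014,0,0,0.57],[0,0.004,0.002,0.014,0,0,0.57],[0,0.003,0.002,0.014,0,0,0.57],[0,0.003,0.002,0.014,0,0,0.57],[0,0.003,0.001,0.014,0,0,0.57]]}}

```text
t: 11.62
tcp_pos: [0.5041, -0.079, 0.1073]
tool_rot: [0.886, 0.051, -0.027, -0.461]
force: [1.8, -3.8, -2.7]
finger_gap: 0.214
gripper_force: 1.8
```

Run:
```python
from h import *
arc(.17-np.arange(1,9)*.01)
```

```text
t 11.625 p [ 0.5041 -0.079   0.1073] rotvsR0 [0.9589 0.0004 0.0004] F [ 1.755  -3.7534 -2.6839] gap 0.21411923802490143 gf 1.7500147596001625 q [-0.7215  0.8717  1.5808  0.5812  1.514   0.4404]
[-0.0004, 0.0026, -0.0001] [0.0001, -0.0005, -0.0002]
[-0.0, 0.0018, 0.0009] [0.007, 0.0, 0.0]
[0.0, 0.0018, 0.0009] [0.007, 0.0, -0.0]
[-0.0, 0.0018, 0.0009] [0.007, 0.0, 0.0]
[0.0, 0.0018, 0.0009] [0.007, 0.0, 0.0]
[-0.0, 0.0018, 0.0009] [0.007, 0.0, 0.0]
[0.0, 0.0018, 0.0009] [0.007, 0.0, -0.0]
[-0.0, 0.0018, 0.0009] [0.007, -0.0, -0.0]
```

>>> {"method": "apply_moves", "body": {"plan": [[0,0.002,0.001,0.007,0,0,0.57],[0,0.002,0.001,0.007,0,0,0.57],[0,0.002,0.001,0.007,0,0,0.57],[0,0.002,0.001,0.007,0,0,0.57],[0,0.002,0.001,0.007,0,0,0.57],[0,0.002,0.001,0.007,0,0,0.57],[0,0.002,0.001,0.007,0,0,0.57]]}}

```text
t: 12.5
tcp_pos: [0.5039, -0.0801, 0.0925]
tool_rot: [0.874, 0.051, -0.028, -0.483]
force: [-0.0, -0.1, 6.8]
finger_gap: 0.215
gripper_force: 2.4
```

Run:
```python
from h import *
arc(.1-np.arange(1,9)*.005)
```

```text
t 12.5 p [ 0.5039 -0.0801  0.0925] rotvsR0 [ 1.0102 -0.0005 -0.    ] F [-0.0484 -0.0516  6.8325] gap 0.21536715106946674 gf 2.380352094769478 q [-0.7318  0.9207  1.5638  0.5947  1.538   0.4165]
[-0.0001, 0.0013, -0.0017] [-0.0057, 0.0004, -0.0002]
[0.0, 0.0009, 0.0005] [0.0035, -0.0, -0.0]
[0.0, 0.0009, 0.0005] [0.0035, 0.0, 0.0]
[-0.0, 0.0009, 0.0005] [0.0035, 0.0, 0.0]
[0.0, 0.0009, 0.0005] [0.0035, 0.0, 0.0]
[-0.0, 0.0009, 0.0005] [0.0035, -0.0, -0.0]
[0.0, 0.0009, 0.0005] [0.0035, 0.0, 0.0]
[-0.0, 0.0009, 0.0005] [0.0035, -0.0, 0.0]
```

>>> {"method": "apply_moves", "body": {"plan": [[0,0.001,0.0005,0,0,0,0.57],[0,0.001,0.0005,0,0,0,0.57]]}}

```text
t: 12.75
tcp_pos: [0.504, -0.0801, 0.0922]
tool_rot: [0.873, 0.051, -0.028, -0.485]
force: [-1.2, -0.9, 11.0]
finger_gap: 0.218
gripper_force: 4.6
```

>>> {"method": "apply_moves", "body": {"plan": [[0,0.001,0.0005,0,0,0,0.57],[0,0.001,0.0005,0,0,0,0.57]]}}

```text
t: 13.0
tcp_pos: [0.504, -0.0801, 0.0913]
tool_rot: [0.872, 0.051, -0.028, -0.485]
force: [-3.1, -1.1, 14.0]
finger_gap: 0.214
gripper_force: 5.3
```

Run:
```python
from h import *
import cv2
now()
c=cv2.resize(snapshot("scene")[150:300,130:350,::-1],(770,525),interpolation=cv2.INTER_CUBIC)
cv2.imwrite("pics/c4.png",c)
```

```text
t 13.0 p [ 0.504  -0.0801  0.0913] rotvsR0 [ 1.0155  0.0009 -0.0008] F [-3.1228 -1.1454 14.0067] gap 0.21395779589634745 gf 5.322291254997253 q [-0.7329  0.9252  1.5624  0.5967  1.5403  0.4128]
```

View pics/c4.png

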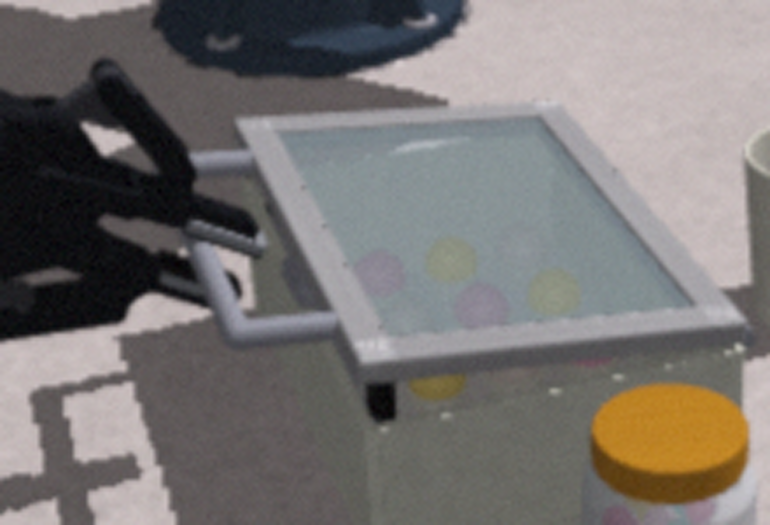

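Cover is ajar on the roller (front corner about crop (375,360)), with the upper finger on the rail and clear of the panel edge. Pressing on.

>>> {"method": "apply_moves", "body": {"plan": [[0,0.001,0.0005,0,0,0,0.57],[0,0.001,0.0005,0,0,0,0.57]]}}

```text
t: 13.3
tcp_pos: [0.5041, -0.0808, 0.0879]
tool_rot: [0.873, 0.051, -0.028, -0.484]
force: [-0.8, -0.1, 8.1]
finger_gap: 0.217
gripper_force: 3.2
```

>>> {"method": "apply_moves", "body": {"plan": [[0,0.001,0.0005,0,0,0,0.57]]}}

```text
t: 13.42
tcp_pos: [0.5041, -0.0811, 0.0861]
tool_rot: [0.873, 0.051, -0.028, -0.483]
force: [0.1, -0.5, 5.4]
finger_gap: 0.215
gripper_force: 2.4
```

>>> {"method": "apply_moves", "body": {"plan": [[0,0.001,0.0005,0,0,0,0.57],[0,0.001,0.0005,0,0,0,0.57]]}}

```text
t: 13.68
tcp_pos: [0.5042, -0.0817, 0.0825]
tool_rot: [0.874, 0.051, -0.028, -0.482]
force: [-0.6, -0.8, 3.8]
finger_gap: 0.213
gripper_force: 1.1
```

>>> {"method": "apply_moves", "body": {"plan": [[0,0.001,0.0005,0,0,0,0.57],[0,0.001,0.0005,0,0,0,0.57]]}}

```text
t: 13.92
tcp_pos: [0.5043, -0.0818, 0.0802]
tool_rot: [0.874, 0.051, -0.028, -0.483]
force: [-1.6, -0.1, 6.4]
finger_gap: 0.211
gripper_force: 2.8
```

>>> {"method": "apply_moves", "body": {"plan": [[0,0.001,0.0005,0,0,0,0.57],[0,0.001,0.0005,0,0,0,0.57]]}}

```text
t: 14.18
tcp_pos: [0.5043, -0.0816, 0.0798]
tool_rot: [0.873, 0.051, -0.028, -0.484]
force: [-0.8, -0.6, 12.0]
finger_gap: 0.216
gripper_force: 5.4
```

>>> {"method": "apply_moves", "body": {"plan": [[0,0.001,0.0005,0,0,0,0.57],[0,0.001,0.0005,0,0,0,0.57]]}}

```text
t: 14.42
tcp_pos: [0.5044, -0.0814, 0.0795]
tool_rot: [0.872, 0.051, -0.028, -0.486]
force: [-1.2, -1.2, 17.7]
finger_gap: 0.218
gripper_force: 7.9
```

>>> {"method": "apply_moves", "body": {"plan": [[0,0.001,0.0005,0,0,0,0.57],[0,0.0005,0,0,0,0,0.57]]}}

```text
t: 14.68
tcp_pos: [0.5044, -0.0813, 0.0793]
tool_rot: [0.871, 0.051, -0.027, -0.487]
force: [-1.4, -1.9, 23.0]
finger_gap: 0.217
gripper_force: 9.6
```

>>> {"method": "apply_moves", "body": {"plan": [[0,-0.002,-0.001,0,0,0,0.57],[0,-0.002,-0.001,0,0,0,0.57],[0,-0.002,-0.001,0,0,0,0.57],[0,-0.001,0,0,0,0,0.57]]}}

```text
t: 15.18
tcp_pos: [0.5047, -0.0822, 0.0805]
tool_rot: [0.875, 0.051, -0.028, -0.481]
force: [-0.1, 0.3, 1.1]
finger_gap: 0.217
gripper_force: 0.0
```

Unloaded; open the fingers and withdraw along the tool axis.

>>> {"method": "apply_moves", "body": {"plan": [[0,-0.001,0,0,0,0,0.3],[0,0,0,0,0,0,0.1],[0,0,-0.005,0,0,0,0.1],[0,0,-0.02,0,0,0,0.1],[0,0,-0.03,0,0,0,0.1],[0,0,-0.04,0,0,0,0.1],[0,0,-0.04,0,0,0,0.1],[0,0,0,0,0,0,0.1]]}}

```text
t: 16.18
tcp_pos: [0.5187, -0.1982, 0.1553]
tool_rot: [0.876, 0.05, -0.025, -0.479]
force: [-0.4, 0.3, 0.3]
finger_gap: 0.448
gripper_force: 0.0
```

Run:
```python
from h import *
import cv2
now()
c=cv2.resize(snapshot("scene")[150:300,130:350,::-1],(770,525),interpolation=cv2.INTER_CUBIC)
cv2.imwrite("pics/c5.png",c)
```

```text
t 16.175 p [ 0.5187 -0.1982  0.1553] rotvsR0 [1.0014 0.0052 0.001 ] F [-0.3869  0.3388  0.3462] gap 0.44769586418998014 gf 0.0 q [-0.8433  0.8887  1.3396  0.5224  1.7868  0.4835]
```

View pics/c5.png

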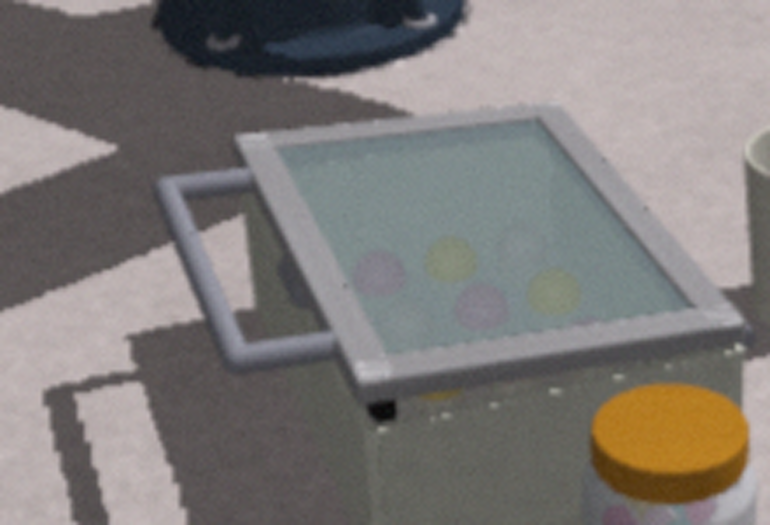

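The cover is lower than when ajar (rail corner fell from crop (240,340) to (237,362), about 12 mm) and sits on the black bumper. Next I check that it holds and the bystanders haven't moved.

>>> {"method": "apply_moves", "body": {"plan": [[0,0,-0.03,0,0,0,0.1],[0,0,-0.03,0,0,0,0.1],[0,0,0,0,0,0,0.1],[0,0,0,0,0,0,0.1],[0,0,0,0,0,0,0.1],[0,0,0,0,0,0,0.1],[0,0,0,0,0,0,0.1]]}}

```text
t: 17.1
tcp_pos: [0.5233, -0.2445, 0.1862]
tool_rot: [0.874, 0.051, -0.028, -0.482]
force: [-0.2, -0.2, -0.3]
finger_gap: 0.45
gripper_force: 0.0
```

Run:
```python
from h import *
import cv2
s=cv2.resize(snapshot("scene")[150:300,130:350,::-1],(770,525),interpolation=cv2.INTER_CUBIC);o=cv2.imread("pics/c5.png")
d=cv2.absdiff(s,o).max(2);print("cover diff",(d[100:400,150:760]>50).sum())
a=cv2.imread("pics/scene0.png");n=snapshot("scene")[:,:,::-1]
for k,(x0,y0,x1,y1) in dict(cup=(352,182,385,215),bowl=(372,232,436,280),jar=(297,260,348,340)).items():
    A,B=[cv2.cvtColor(np.ascontiguousarray(i[y0:y1,x0:x1]),cv2.COLOR_BGR2GRAY).astype(np.float32) for i in(a,n)]
    print(k,cv2.phaseCorrelate(A,B))
now()
```

```text
cover diff 380
cup ((-0.022986806735865173, 0.016576237750619782), 1.0328804528639641)
bowl ((0.010098253907791843, 0.038142941658577456), 0.9818811155855656)
jar ((-0.020382854673574258, 0.08603825594159531), 1.0073330760002137)
t 17.2 p [ 0.5234 -0.2448  0.1862] rotvsR0 [1.0072 0.0001 0.0002] F [-0.3697 -0.8411  0.1788] gap 0.4519097956074348 gf 0.0 q [-0.8799  0.8886  1.2257  0.5088  1.9081  0.5158]
```

```bash
python3 -c "
from station import *
print(sign_off())"
```

```text
the job is handed in; nothing more can be done
None
```

The job is handed in: the cover was lowered under control, pressed past the catch with at most about 23 N in the readings, and stayed down on its bumpers once released; the cup, jar and bowl did not move (17 s of the 72 s used).

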